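# Put the blue laundry dosing set away

## Task

Put the blue laundry set away: stand the large blue beaker with its whole foot on the round black drip mat, drop the medium blue beaker inside it and then the small blue one inside that, each standing on the floor of the one outside it. Last, stand the blue bottle upright inside the green tray. Never tip any of these over, and leave the orange beaker and the red bottle standing where they are.

Things in the scene. Friction and masses are not known exactly. Their poses are not given: they have to be found in the camera images.
- beaker_large: Large blue beaker: open round cup, flat foot, sides widening slightly upward; wall 3 mm, floor 4 mm thick; under 0.1 kg; origin at the centre of its underside, z up. Outer diameter 56 mm at the foot, 66 mm at the rim, height 44 mm. Starts upright on the table (z = 0).
- beaker_medium: Medium blue beaker: open round cup, flat foot, sides widening slightly upward; wall 3 mm, floor 4 mm thick; under 0.1 kg; origin at the centre of its underside, z up. Outer diameter 40 mm at the foot, 49 mm at the rim, height 64 mm, so that seated in the large one its rim stands 24 mm above the large rim. Starts upright on the table.
- beaker_small: Small blue beaker: open round cup, flat foot, sides widening slightly upward; wall 3 mm, floor 4 mm thick; under 0.1 kg; origin at the centre of its underside, z up. Outer diameter 27 mm at the foot, 34 mm at the rim, height 84 mm, so that seated in the medium one its rim stands 24 mm above the medium rim. Starts upright on the table.
- blue_bottle: Blue bottle with a white cap, closed: round, 52 mm in diameter over the body, 110 mm tall with its cap; the body is straight from the foot up to 60 mm and then narrows to the neck; up to 0.26 kg. Origin at the centre of its underside, z up. Starts upright on the table.
- drip_mat: Round black rubber drip mat, fixed: 90 mm in diameter, 4 mm thick. Origin at the centre of its underside (on the table), z up; its top is 4 mm above the origin.
- tray: Square green tray, fixed: 88 x 88 mm outside, 80 x 80 mm inside, rim 16 mm high, walls and floor 4 mm. Origin at the centre of its underside (on the table), x and y along its sides, z up.
- orange_beaker: Orange beaker, not to be moved: same shape and size as the medium blue one (49 mm at the rim, 64 mm tall). Origin at the centre of its underside.
- red_bottle: Red bottle with a white cap, not to be moved: same shape and size as the blue bottle (52 mm in diameter, 110 mm tall). Origin at the centre of its underside.

How it is judged:
By the outcome, as a careful person would: the job done as asked, in the order asked, and still so for the second after the job is handed in, with the robot touching nothing.
It also fails if it takes over 122 s, if anything falls off the work surface, if the arm or the gripper's body presses on something with over 40 N, if the wrist force passes 120 N, or if a joint passes its speed limit or range.

## Robot

A 6-joint arm with a two-finger parallel gripper is mounted at the origin on the work surface. World frame = base frame: x ahead of the robot, y to its left, z up, the work surface at z = 0. Lengths are in m, angles in rad, forces in N, time in s.
With the tool pointing down it reaches from about 0.375 to 0.825 m from the base axis. Payload 5.5 kg.
Tool frame: the origin (TCP) lies at the very end of the fingers, on their centre line; the grasp point (between the pads) lies 19 mm behind it; z points along the fingers, y is the line along which they close (so a half turn about z gives the same grasp; the last joint's range is limited). The gripper opens to 85 mm and grips with 20 to 120 N. Pads are 22 mm wide; open, the fingers measure 114 mm over their backs; the gripper's body (76 mm by 85 mm) begins 54 mm behind the grasp point. The pads swing forward as they close: fully open they stand 13 mm farther back than shut.
Start: joints at [-1.297, 0.314, -0.047, 1.21, 0, 1.571], TCP at [0.162, -0.578, 0.231] pointing down, gripper open.
Joint ranges: [-2.67, 2.67], [-0.69, 1.73], [-1.03, 1.25], [-2.08, 2.16], [-1.42, 1.45], [-3.14, 3.14]. Speed limits (rad/s): [2.39, 2.39, 3.01, 3.14, 3.14, 3.14].

## Interface

Orientations are given as a unit quaternion [x, y, z, w].
In Python, from rig import env, capture, calibration gives the robot as it stands.
- The arm moves only by the shell command python3 -m creep 'ROWS' [FORCE]. ROWS is JSON, a list that holds one entry, the list of rows, each a list of 7 numbers: the shift along the tool's x, y, z scaled (see below), then the turn, a rotation vector about the tool's x, y, z scaled (see below), then the closure, from 0 (fully open) to 1 (shut). In form: [[[tx, ty, tz, wx, wy, wz, gripper], ...]]. A call has exactly 8 rows; each row is the pose to reach, as a shift and turn from the pose commanded when the call began, along the tool's axes at that moment; what a row does not reach only later rows make up. The controller multiplies each number of a shift by 0.4 m and each number of a turn by 45 degrees. A row lasts 1/8 s, in which the tool goes at most 62.5 mm and 10.7 degrees, less where a joint would pass 70% of its speed; a pose out of reach is approached as far as the arm can. A call with a number of a shift or a turn outside -1 to 1 is refused whole. A call with a gripper value outside its range is refused whole. The fingers move at their own pace and stop on an object; FORCE is the grip in N (left out, the last holds). Time passes only in rows, so rows that repeat a pose let the fingers close, or fill a call up. It gives the time, the measured TCP pose, the force, the opening and the grip force at its end, in the units of the state.
- env.read_state(): the state, without advancing time (a new reading comes with each control period).
- capture(name): name is "scene" or "top" or "wrist"; returns (picture, depth): 384x512x3 uint8, red, green, blue; 384x512 float32, m along the optical axis (not along the pixel's ray), 0 where there is no reading.
- calibration(name): a dict with "camera_matrix" (3x3 intrinsics, pixels), "T" (4x4, takes a point from camera to world coordinates). Camera axes: x right, y up, looking along -z (the intrinsics and any distortion apply to the point x, -y, -z); pixel columns grow to the right and rows downward; lengths in m; the calibration is good to about 2 mm. A picture is of the moment at which its call begins: read the wrist's pose just before it. calibration takes no time and is no camera call; for the wrist camera it gives the pose at the moment of the call.
- env.hand_in(): hands the job in; it is judged then, once.
The state is a dict: "t": time; "joint_positions": joint angles; "joint_vel": joint speeds; "joint_efforts": joint torques, N m; "ee_pos": TCP position; "orientation": TCP orientation; "wrist_force": force on the tool from outside, world axes, zero at the start; "moment": the same for the moment, N m; "opening": opening from 0.0 (shut) to 1.0 (fully open); "grasp_force": force on a finger pad.
Only numpy, scipy, OpenCV 4.12 (cv2) and the standard library are available. Lean on these libraries where they do the work, as an engineer would, in place of code of your own. Each camera call takes 0.05 s, during which the arm holds its last target. There are 200 camera calls.

## Working session

There is one attempt and no reset: what is moved stays moved. The work goes in short steps, Python scripts to look and compute and a shell command to move; the robot and the scene stay as the last step left them, time stands still between calls to the robot, and variables do not carry over. Pictures are saved under pics/ and viewed, at most 14 in all, crops included, and the job is handed in when it is done.

```bash
mkdir -p pics; ls
python3 - <<'E'
from rig import env,capture,calibration
import cv2,numpy as np
s=env.read_state();print(s)
a=[]
for n in("scene","top"):
    p,d=capture(n);cv2.imwrite(f"pics/{n}0.png",p[:,:,::-1]);np.savez(f"{n}0.npz",p=p,d=d,**calibration(n));print(n,calibration(n))
E
```

```text
pics
{'t': 0.0, 'joint_positions': array([-1.29703060e+00,  3.14214212e-01, -4.80937032e-02,  1.21019652e+00,
        2.10125449e-05,  1.57077478e+00]), 'joint_vel': array([-0.00063967, -0.00063496, -0.00075135,  0.00032875,  0.00053772,
       -0.00129456]), 'joint_efforts': array([ 1.07644963e-03, -5.39586532e+01,  3.39751804e+01,  1.92243961e-02,
        1.41897776e-04, -1.50193522e-06]), 'ee_pos': array([ 0.16206374, -0.57709035,  0.23043523]), 'orientation': array([ 9.90644329e-01,  1.36466419e-01, -1.06123721e-04, -8.47501725e-04]), 'wrist_force': array([-0.15905092, -0.27925885,  0.34518132]), 'moment': array([-0.02118735,  0.01809129,  0.02081568]), 'grasp_force': 0.0, 'opening': 0.9987806202941868}
scene {'camera_matrix': array([[439.4236557 ,   0.        , 257.29018425],
       [  0.        , 439.4236557 , 188.40413386],
       [  0.        ,   0.        ,   1.        ]]), 'T': array([[ 0.81196709, -0.46849279,  0.34817231,  0.93521463],
       [ 0.58368519,  0.6563699 , -0.47800644, -0.53007784],
       [-0.00458725,  0.59134852,  0.80640306,  0.91369218],
       [ 0.        ,  0.        ,  0.        ,  1.        ]])}
top {'camera_matrix': array([[394.7865895 ,   0.        , 254.4558932 ],
       [  0.        , 394.7865895 , 191.73928397],
       [  0.        ,   0.        ,   1.        ]]), 'T': array([[ 0.00486616,  0.98847442, -0.15130977,  0.40441526],
       [-0.9999837 ,  0.00526205,  0.00221613, -0.0129764 ],
       [ 0.00298679,  0.15129652,  0.98848391,  0.95192378],
       [ 0.        ,  0.        ,  0.        ,  1.        ]])}
```

View pics/top0.png

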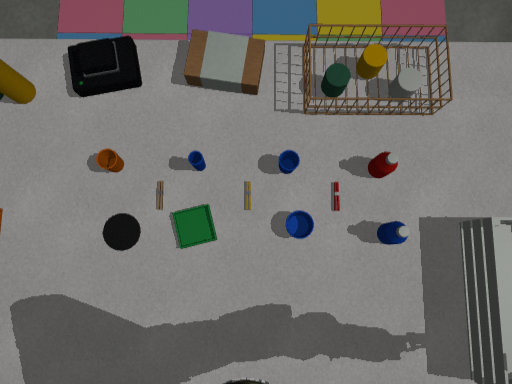

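View pics/scene0.png

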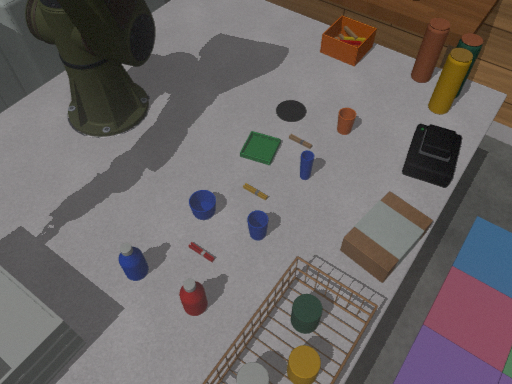

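The top view shows large blue (299,225), medium (289,161), small (197,161), blue bottle (393,233), red bottle (383,165), orange (110,160), mat (122,232) and tray (194,226). The scene view shows the same items, all upright and well separated.

```bash
cat > h.py <<'E'
import numpy as np,cv2
from scipy.optimize import least_squares
from scipy.spatial.transform import Rotation as Ro
def rays(K,T,uv):
    uv=np.atleast_2d(uv).astype(float)
    c=np.c_[(uv[:,0]-K[0,2])/K[0,0],-(uv[:,1]-K[1,2])/K[1,1],-np.ones(len(uv))]
    return T[:3,3],c@T[:3,:3].T
def onplane(K,T,uv,z):
    o,d=rays(K,T,uv);return (o+d*((z-o[2])/d[:,2])[:,None])[:,:2]
def cloud(K,T,d,m):
    v,u=np.nonzero(m&(d>0));o,r=rays(K,T,np.c_[u,v]);return o+r*d[v,u][:,None]
def hsv(p):return cv2.cvtColor(p,cv2.COLOR_RGB2HSV)
def mask(p,lo,hi):return cv2.inRange(hsv(p),np.array(lo),np.array(hi))>0
def comps(m,amin=60):
    n,l,s,c=cv2.connectedComponentsWithStats(m.astype(np.uint8))
    return [(l==i,s[i,4],c[i]) for i in range(1,n) if s[i,4]>=amin]
def circ(xy,r):  # robust centre of circle with known radius
    f=lambda c:np.hypot(*(xy-c).T)-r
    s=least_squares(f,np.median(xy,0),loss='soft_l1',f_scale=.001);return s.x,np.sqrt(np.mean(s.fun**2))
COL=dict(blue=((105,120,40),(130,255,255)),orange=((5,150,60),(15,255,255)),red=((0,150,40),(3,255,255)),green=((60,120,40),(85,255,255)))
E
python3 - <<'E'
from h import *
for n in("top","scene"):
    z=np.load(n+"0.npz");K,T,p,d=z["camera_matrix"],z["T"],z["p"],z["d"]
    for c,(lo,hi) in COL.items():
        for m,a,cc in comps(mask(p,lo,hi)):
            P=cloud(K,T,d,m)
            if P[:,0].min()<.2 or P[:,0].max()>.8: continue
            zt=np.percentile(P[:,2],[1,50,99]);top=P[P[:,2]>zt[2]-.005]
            print(n,c,a,cc.round(),"z",zt.round(3),"mean top",((top.min(0)+top.max(0))/2)[:2].round(4),"ext",np.ptp(top,0)[:2].round(3))
    m=(p.max(2)<45)
    for m,a,cc in comps(m,300):
        P=cloud(K,T,d,m)
        if P[:,2].max()<.02 and a<3000:
            print(n,"black",a,cc.round(),np.percentile(P[:,2],[5,50,95]).round(4))
E
```

```text
top blue 239 [197. 160.] z [0.002 0.058 0.086] mean top [0.6146 0.1196] ext [0.031 0.032]
top blue 373 [288. 161.] z [0.    0.03  0.065] mean top [ 0.6161 -0.0943] ext [0.046 0.046]
top blue 616 [299. 224.] z [-0.     0.005  0.046] mean top [ 0.468  -0.1189] ext [0.062 0.062]
top blue 450 [390. 233.] z [0.006 0.071 0.091] mean top [ 0.4507 -0.3277] ext [0.028 0.018]
top orange 461 [109. 160.] z [0.001 0.039 0.066] mean top [0.6163 0.3263] ext [0.046 0.048]
top red 409 [381. 166.] z [0.007 0.071 0.09 ] mean top [ 0.6107 -0.3145] ext [0.027 0.022]
top green 1364 [194. 226.] z [-0.001  0.004  0.018] mean top [0.4654 0.127 ] ext [0.1   0.104]
top black 1061 [121. 232.] [0.0008 0.0035 0.0064]
scene blue 261 [306. 164.] z [0.005 0.062 0.084] mean top [0.6179 0.1163] ext [0.031 0.031]
scene blue 446 [203. 203.] z [-0.001  0.023  0.045] mean top [ 0.4725 -0.1218] ext [0.064 0.064]
scene blue 350 [258. 224.] z [0.003 0.044 0.065] mean top [ 0.6184 -0.0957] ext [0.048 0.048]
scene blue 439 [131. 265.] z [0.009 0.069 0.09 ] mean top [ 0.4579 -0.3394] ext [0.022 0.019]
scene orange 312 [345. 120.] z [0.003 0.043 0.063] mean top [0.6187 0.3234] ext [0.046 0.051]
scene red 180 [188. 298.] z [0.047 0.076 0.09 ] mean top [ 0.6168 -0.3279] ext [0.016 0.012]
scene green 530 [261. 148.] z [-0.002  0.003  0.016] mean top [0.4817 0.1207] ext [0.076 0.09 ]
```

```bash
python3 - <<'E'
from h import *
for n in("top","scene"):
    z=np.load(n+"0.npz");K,T,p,d=z["camera_matrix"],z["T"],z["p"],z["d"]
    P=[cloud(K,T,d,m) for m,a,c in comps(mask(p,*COL["blue"]))]+[cloud(K,T,d,m) for m,a,c in comps(mask(p,*COL["red"]))]+[cloud(K,T,d,m) for m,a,c in comps(mask(p,*COL["orange"]))]
    for nm,g,H,r in(("L",(.47,-.12),.044,.0315),("M",(.617,-.095),.064,.023),("S",(.616,.118),.084,.0155),("O",(.617,.325),.064,.023)):
        for q in P:
            if np.hypot(*(np.median(q[:,:2],0)-g))<.04:
                t=q[abs(q[:,2]-H)<.004];c,e=circ(t[:,:2],r);print(n,nm,len(t),c.round(4),e.round(4))
    for nm,g in(("B",(.45,-.333)),("R",(.612,-.32))):
        for q in P:
            if np.hypot(*(np.median(q[:,:2],0)-g))<.05:
                t=q[(q[:,2]<.056)&(q[:,2]>.008)];c,e=circ(t[:,:2],.026);print(n,nm,len(t),c.round(4),e.round(4))
    for m,a,c in comps(mask(p,*COL["green"])):
        q=cloud(K,T,d,m); t=q[q[:,2]>.011]
        if .3<t[:,0].mean()<.6: print(n,"tray",cv2.minAreaRect((t[:,:2]*1000).astype(np.float32)))
    for m,a,c in comps((p.max(2)<60),200):
        w=onplane(K,T,c,.004)[0]
        if abs(w-[.45,.33]).max()<.06:
            cn=max(cv2.findContours(m.astype(np.uint8),0,1)[0],key=len)[:,0]
            c,e=circ(onplane(K,T,cn,.004),.0445);print(n,"mat",a,c.round(4),e.round(4))
E
python3 -m creep '[[[0,0,0,0,0,0.33,0],[0,0,0,0,0,0.33,0],[0,0,0,0,0,0.33,0],[0,0,0,0,0,0.33,0],[0,0,0,0,0,0.33,0],[0,0,0,0,0,0.33,0],[0,0,0,0,0,0.33,0],[0,0,0,0,0,0.33,0]]]' 30; python3 -c "
from rig import env;print(env.read_state()['joint_positions'],env.read_state()['orientation'])"
```

```text
top L 99 [ 0.4691 -0.1183] 0.0012
top M 75 [ 0.6156 -0.0936] 0.001
top S 55 [0.6149 0.1192] 0.001
top O 88 [0.6168 0.3263] 0.0011
top B 132 [ 0.4513 -0.3336] 0.0005
top R 123 [ 0.5843 -0.2807] 0.0071
top tray ((465.964599609375, 127.39764404296875), (86.81834411621094, 87.89532470703125), 14.588537216186523)
top mat 1076 [0.4522 0.3028] 0.0017
scene L 84 [ 0.4722 -0.121 ] 0.0014
scene M 71 [ 0.6187 -0.0957] 0.0012
scene S 37 [0.6182 0.1166] 0.0012
scene O 41 [0.6194 0.3241] 0.0014
scene B 151 [ 0.4866 -0.3707] 0.0036
scene R 9 [ 0.6143 -0.3185] 0.0002
scene tray ((494.4310607910156, 106.63282775878906), (106.15989685058594, 53.02322769165039), 57.84880447387695)
scene mat 476 [0.4556 0.2988] 0.0031
t: 1.1
ee_pos: [0.1622, -0.5777, 0.2313]
orientation: [1.0, 0.007, 0.0, 0.0]
wrist_force: [0.4, 0.1, 0.1]
opening: 1.001
grasp_force: 0.0
[-1.29697579e+00  3.13466162e-01 -4.70667584e-02  1.21021074e+00
 -8.60030760e-06  1.82989367e+00] [9.99972903e-01 7.36153085e-03 2.78509051e-06 2.65343929e-05]
```

```bash
cat > to.py <<'E'
# usage: to.py x y z [yaw_of_tool_x_deg] [tilt_deg] -> units from measured pose
import sys
from h import *
from rig import env
a=list(map(float,sys.argv[1:]));x,y,z=a[:3];yaw=a[3] if len(a)>3 else 90;tilt=a[4] if len(a)>4 else 0
s=env.read_state();R=Ro.from_quat(s["orientation"])
G=Ro.from_euler('z',yaw,degrees=True)*Ro.from_euler('x',180,degrees=True)*Ro.from_euler('y',tilt,degrees=True)
sh=R.inv().apply(np.array([x,y,z])-s["ee_pos"])/.4
w=(R.inv()*G).as_rotvec(degrees=True)/45
print(f"t {s['t']:.2f} pos",s["ee_pos"].round(4),"shift",sh.round(4),"turn",w.round(3),"F",s["wrist_force"].round(1),"op",round(s["opening"],3),"tool z",R.apply([0,0,1]).round(3))
E
python3 -m creep '[[[0.1,-0.14,0,0,0,-0.2,0],[0.2,-0.28,0,0,0,-0.4,0],[0.3,-0.42,0,0,0,-0.6,0],[0.4,-0.56,0,0,0,-0.8,0],[0.4,-0.56,0,0,0,-1,0],[0.4,-0.56,0,0,0,-1,0],[0.4,-0.56,0,0,0,-1,0],[0.4,-0.56,0,0,0,-1,0]]]' 30; python3 to.py .4707 -.1197 .2
```

```text
t: 2.1
ee_pos: [0.3184, -0.3523, 0.2312]
orientation: [0.922, 0.388, -0.0, 0.0]
wrist_force: [-0.0, -0.5, -0.9]
opening: 0.999
grasp_force: 0.0
t 2.10 pos [ 0.3184 -0.3523  0.2312] shift [ 0.682  -0.1337  0.0779] turn [-0.     0.    -0.985] F [-0.  -0.5 -0.9] op 0.999 tool z [-0. -0. -1.]
```

```bash
python3 -m creep '[[[0.17,-0.034,0.02,0,0,-0.2,0],[0.34,-0.067,0.04,0,0,-0.4,0],[0.51,-0.1,0.06,0,0,-0.6,0],[0.682,-0.134,0.078,0,0,-0.8,0],[0.682,-0.134,0.078,0,0,-0.985,0],[0.682,-0.134,0.078,0,0,-0.985,0],[0.682,-0.134,0.078,0,0,-0.985,0],[0.682,-0.134,0.078,0,0,-0.985,0]]]' 30; python3 to.py .4707 -.1197 .012
cat > look.py <<'E'
# wrist picture; blue rims at given height H and radius r near the expected place
import sys
from h import *
from rig import env,capture,calibration
def snap(name,n="wrist"):
    C=calibration(n);p,d=capture(n);cv2.imwrite(f"pics/{name}.png",p[:,:,::-1]);return C["camera_matrix"],C["T"],p,d
def blobs(K,T,p,d,col="blue"):
    for m,a,c in comps(mask(p,*COL[col]),150):
        q=cloud(K,T,d,m)
        if len(q)<20: continue
        h=np.percentile(q[:,2],98);t=q[abs(q[:,2]-h)<.004]
        print(col,a,c.round(),"top z",h.round(4),"mid",((t.min(0)+t.max(0))/2)[:2].round(4),"ext",np.ptp(t,0)[:2].round(3))
if __name__=="__main__":
    cam=sys.argv[2] if len(sys.argv)>2 else "wrist"
    k=snap(sys.argv[1],cam);blobs(*k)
E
python3 look.py w1
```

```text
t: 3.1
ee_pos: [0.4701, -0.1196, 0.2002]
orientation: [0.707, 0.707, -0.0, 0.0]
wrist_force: [-0.8, -0.4, -0.6]
opening: 0.997
grasp_force: 0.0
t 3.10 pos [ 0.4701 -0.1196  0.2002] shift [-2.000e-04  1.600e-03  4.705e-01] turn [-0.  0. -0.] F [-0.8 -0.4 -0.6] op 0.997 tool z [-0. -0. -1.]
blue 3053 [405. 145.] top z 0.0644 mid [ 0.6171 -0.0925] ext [0.048 0.047]
blue 3350 [249. 170.] top z 0.0445 mid [ 0.4706 -0.1178] ext [0.064 0.065]
blue 1339 [236. 328.] top z 0.0643 mid [ 0.4571 -0.3105] ext [0.028 0.01 ]
```

View pics/w1.png

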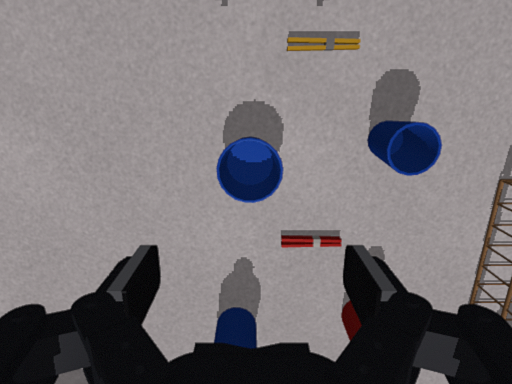

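The wrist view shows the large beaker centred at (250,170), clear on both sides for the fingers, with the medium one at (410,148). Next I grasp the large one.

```bash
python3 -m creep '[[[0.003,0.001,0.1,0,0,0,0],[0.003,0.001,0.2,0,0,0,0],[0.003,0.001,0.3,0,0,0,0],[0.003,0.001,0.38,0,0,0,0],[0.003,0.001,0.43,0,0,0,0],[0.003,0.001,0.465,0,0,0,0],[0.003,0.001,0.48,0,0,0,0],[0.003,0.001,0.48,0,0,0,0]]]' 25
python3 -m creep '[[[0,0,0,0,0,0,1],[0,0,0,0,0,0,1],[0,0,0,0,0,0,1],[0,0,0,0,0,0,1],[0,0,0,0,0,0,1],[0,0,0,0,0,0,1],[0,0,0,0,0,0,1],[0,0,0,0,0,0,1]]]' 25
python3 -m creep '[[[0,0,-0.02,0,0,0,1],[0,0,-0.06,0,0,0,1],[0,0,-0.1,0,0,0,1],[0,0,-0.16,0,0,0,1],[0,0,-0.22,0,0,0,1],[0,0,-0.28,0,0,0,1],[0,0,-0.3,0,0,0,1],[0,0,-0.3,0,0,0,1]]]' 25
python3 to.py .4538 .301 .128; python3 look.py w2
```

```text
t: 4.15
ee_pos: [0.4711, -0.1173, 0.0083]
orientation: [0.706, 0.708, 0.0, 0.0]
wrist_force: [0.0, -0.2, -0.9]
opening: 1.001
grasp_force: 0.0
t: 5.15
ee_pos: [0.4717, -0.1173, 0.0094]
orientation: [0.706, 0.708, 0.0, 0.001]
wrist_force: [-1.6, 0.3, 6.8]
opening: 0.749
grasp_force: 25.8
t: 6.15
ee_pos: [0.4714, -0.1172, 0.1285]
orientation: [0.706, 0.708, 0.0, 0.001]
wrist_force: [-0.1, 0.5, -1.0]
opening: 0.753
grasp_force: 27.7
t 6.15 pos [ 0.4714 -0.1172  0.1285] shift [ 1.0455e+00 -4.0900e-02  1.0000e-03] turn [0.002 0.    0.004] F [-0.1  0.5 -1. ] op 0.753 tool z [ 0.001 -0.    -1.   ]
blue 5687 [449. 166.] top z 0.0644 mid [ 0.6169 -0.0929] ext [0.048 0.048]
blue 19092 [251. 277.] top z 0.1633 mid [ 0.4737 -0.1164] ext [0.065 0.063]
```

View pics/w2.png

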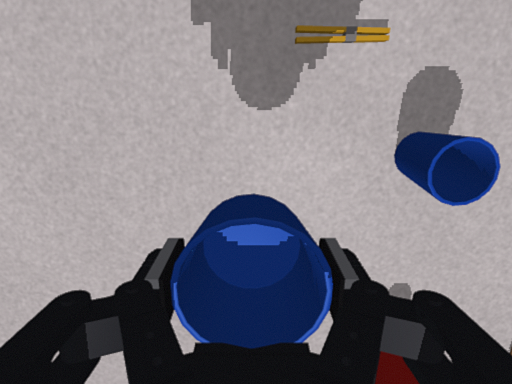

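The large beaker is gripped level, with its rim at about (252,285). Carrying it to the mat.

```bash
python3 -m creep '[[[0.05,-0.002,0,0,0,0,1],[0.17,-0.01,0,0,0,0,1],[0.3,-0.02,0,0,0,0,1],[0.43,-0.03,0,0,0,0,1],[0.56,-0.04,0,0,0,0,1],[0.68,-0.04,0,0,0,0,1],[0.75,-0.04,0,0,0,0,1],[0.75,-0.04,0,0,0,0,1]]]' 25
python3 to.py .453 .301 .0145; python3 look.py w3
```

```text
t: 7.2
ee_pos: [0.4533, 0.1843, 0.1269]
orientation: [0.705, 0.709, -0.001, -0.0]
wrist_force: [-0.4, -0.1, -1.0]
opening: 0.755
grasp_force: 27.7
t 7.20 pos [0.4533 0.1843 0.1269] shift [0.2919 0.0015 0.281 ] turn [-0.002  0.001  0.008] F [-0.4 -0.1 -1. ] op 0.755 tool z [-0.002 -0.    -1.   ]
blue 19142 [251. 277.] top z 0.1617 mid [0.4556 0.1853] ext [0.065 0.063]
blue 4020 [458. 280.] top z 0.0844 mid [0.616 0.121] ext [0.034 0.033]
```

View pics/w3.png

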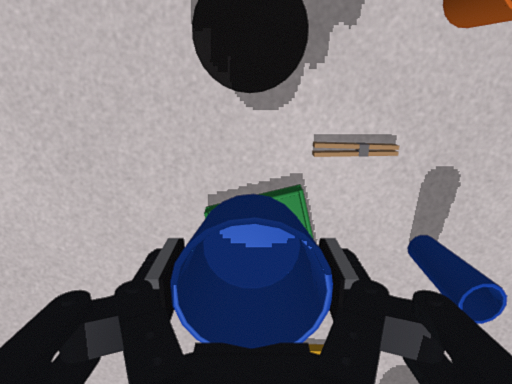

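The mat's centre is at column 250, in line with the held beaker. Lower it onto the mat and release.

```bash
python3 -m creep '[[[0.08,0,0,0,0,0,1],[0.18,0,0,0,0,0,1],[0.26,0,0,0,0,0,1],[0.292,0.001,0.05,0,0,0,1],[0.292,0.001,0.12,0,0,0,1],[0.292,0.001,0.18,0,0,0,1],[0.292,0.001,0.23,0,0,0,1],[0.292,0.001,0.255,0,0,0,1]]]' 25
python3 to.py .453 .301 .0125
```

```text
t: 8.25
ee_pos: [0.4534, 0.2977, 0.0245]
orientation: [0.707, 0.708, -0.001, -0.0]
wrist_force: [-0.0, 0.1, -0.4]
opening: 0.758
grasp_force: 27.8
t 8.25 pos [0.4534 0.2977 0.0245] shift [ 0.0082 -0.0009  0.0299] turn [-0.003  0.002  0.002] F [-0.   0.1 -0.4] op 0.758 tool z [-0.002 -0.002 -1.   ]
```

```bash
python3 -m creep '[[[0.008,0,0.008,0,0,0,1],[0.008,0,0.014,0,0,0,1],[0.008,0,0.02,0,0,0,1],[0.008,0,0.024,0,0,0,1],[0.008,0,0.028,0,0,0,1],[0.008,0,0.028,0,0,0,1],[0.008,0,0.028,0,0,0,1],[0.008,0,0.028,0,0,0,1]]]' 25
python3 -m creep '[[[0,0,0,0,0,0,0.12],[0,0,0,0,0,0,0.12],[0,0,0,0,0,0,0],[0,0,0,0,0,0,0],[0,0,0,0,0,0,0],[0,0,-0.05,0,0,0,0],[0,0,-0.12,0,0,0,0],[0,0,-0.2,0,0,0,0]]]' 25
python3 to.py .617 -.0947 .2; python3 look.py m1 top
```

```text
t: 9.25
ee_pos: [0.4542, 0.3029, 0.015]
orientation: [0.706, 0.708, 0.0, 0.0]
wrist_force: [-0.6, -0.8, -0.5]
opening: 0.755
grasp_force: 27.8
t: 10.25
ee_pos: [0.4537, 0.3026, 0.0953]
orientation: [0.706, 0.708, -0.001, -0.0]
wrist_force: [1.3, 1.3, -0.7]
opening: 1.001
grasp_force: 0.0
t 10.25 pos [0.4537 0.3026 0.0953] shift [-0.9945  0.4051 -0.2614] turn [-0.001  0.001  0.004] F [ 1.3  1.3 -0.7] op 1.001 tool z [-0.001 -0.001 -1.   ]
blue 239 [197. 160.] top z 0.0851 mid [0.6149 0.1194] ext [0.031 0.032]
blue 373 [288. 161.] top z 0.0655 mid [ 0.6161 -0.0941] ext [0.046 0.046]
blue 734 [117. 230.] top z 0.0492 mid [0.4554 0.3005] ext [0.064 0.064]
blue 451 [390. 233.] top z 0.0887 mid [ 0.4507 -0.3279] ext [0.028 0.019]
```

```bash
python3 -m creep '[[[-0.08,0.03,-0.1,0,0,0,0],[-0.2,0.08,-0.2,0,0,0,0],[-0.34,0.14,-0.26,0,0,0,0],[-0.48,0.2,-0.26,0,0,0,0],[-0.62,0.26,-0.26,0,0,0,0],[-0.76,0.31,-0.26,0,0,0,0],[-0.88,0.36,-0.26,0,0,0,0],[-0.99,0.405,-0.26,0,0,0,0]]]' 25
python3 to.py .617 -.0942 .036
python3 look.py w4
```

```text
t: 11.3
ee_pos: [0.6178, -0.0947, 0.1988]
orientation: [0.706, 0.708, 0.0, 0.0]
wrist_force: [0.1, 0.4, 0.3]
opening: 1.0
grasp_force: 0.0
t 11.30 pos [ 0.6178 -0.0947  0.1988] shift [ 0.0013 -0.002   0.4069] turn [ 0.    -0.     0.003] F [0.1 0.4 0.3] op 1.0 tool z [ 0.  0. -1.]
blue 2239 [249. 174.] top z 0.0645 mid [ 0.6175 -0.0928] ext [0.047 0.048]
```

```bash
python3 -m creep '[[[0.003,-0.001,0.08,0,0,0,0],[0.003,-0.001,0.16,0,0,0,0],[0.003,-0.001,0.24,0,0,0,0],[0.003,-0.001,0.31,0,0,0,0],[0.003,-0.001,0.36,0,0,0,0],[0.003,-0.001,0.39,0,0,0,0],[0.003,-0.001,0.407,0,0,0,0],[0.003,-0.001,0.407,0,0,0,0]]]' 25
python3 -m creep '[[[0,0,0,0,0,0,1],[0,0,0,0,0,0,1],[0,0,0,0,0,0,1],[0,0,0,0,0,0,1],[0,0,0,0,0,0,1],[0,0,0,0,0,0,1],[0,0,0,0,0,0,1],[0,0,0,0,0,0,1]]]' 25
python3 -m creep '[[[0,0,-0.02,0,0,0,1],[0,0,-0.06,0,0,0,1],[0,0,-0.12,0,0,0,1],[0,0,-0.18,0,0,0,1],[0,0,-0.24,0,0,0,1],[0,0,-0.28,0,0,0,1],[0,0,-0.3,0,0,0,1],[0,0,-0.3,0,0,0,1]]]' 25
python3 to.py .455 .301 .156; python3 look.py w5
```

```text
t: 12.35
ee_pos: [0.6169, -0.0914, 0.0361]
orientation: [0.706, 0.708, -0.0, -0.0]
wrist_force: [0.3, 0.2, -0.2]
opening: 0.998
grasp_force: 0.0
t: 13.35
ee_pos: [0.6173, -0.0916, 0.037]
orientation: [0.706, 0.708, 0.0, 0.0]
wrist_force: [-1.2, -0.1, 5.2]
opening: 0.553
grasp_force: 25.3
t: 14.35
ee_pos: [0.6171, -0.0915, 0.1565]
orientation: [0.706, 0.708, 0.0, 0.0]
wrist_force: [0.2, -0.2, -0.6]
opening: 0.55
grasp_force: 25.8
t 14.35 pos [ 0.6171 -0.0915  0.1565] shift [ 9.824e-01 -4.024e-01  8.000e-04] turn [0.001 0.    0.004] F [ 0.2 -0.2 -0.6] op 0.55 tool z [ 0.001 -0.    -1.   ]
blue 11395 [250. 267.] top z 0.1845 mid [ 0.6194 -0.0926] ext [0.047 0.049]
blue 428 [121. 373.] top z 0.2172 mid [ 0.5744 -0.1025] ext [0.003 0.002]
```

View pics/w5.png

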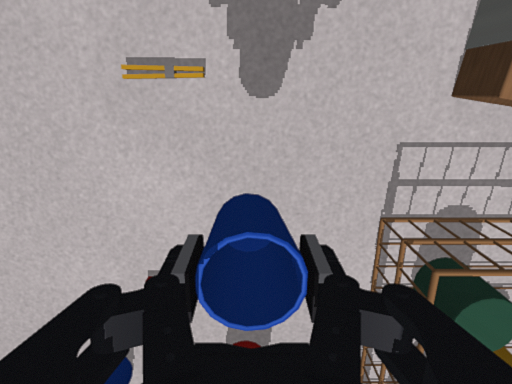

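The medium beaker is held level, rim centred at (252,282). Now over the large one.

```bash
python3 -m creep '[[[0.05,-0.02,0,0,0,0,1],[0.16,-0.065,0,0,0,0,1],[0.3,-0.122,0,0,0,0,1],[0.44,-0.18,0,0,0,0,1],[0.58,-0.237,0,0,0,0,1],[0.72,-0.295,0,0,0,0,1],[0.86,-0.352,0,0,0,0,1],[0.95,-0.389,0,0,0,0,1]]]' 25
python3 -m creep '[[[0.02,-0.008,0,0,0,0,1],[0.038,-0.015,0,0,0,0,1],[0.038,-0.015,0,0,0,0,1],[0.038,-0.015,0,0,0,0,1],[0.038,-0.015,0,0,0,0,1],[0.038,-0.015,0,0,0,0,1],[0.038,-0.015,0,0,0,0,1],[0.038,-0.015,0,0,0,0,1]]]' 25
python3 to.py .4545 .3035 .047; python3 look.py w6
```

```text
t: 15.4
ee_pos: [0.4574, 0.2906, 0.1554]
orientation: [0.705, 0.709, -0.001, -0.0]
wrist_force: [0.8, -0.0, 0.3]
opening: 0.547
grasp_force: 25.8
t: 16.4
ee_pos: [0.4542, 0.3032, 0.1561]
orientation: [0.706, 0.708, -0.0, -0.0]
wrist_force: [0.6, -1.0, -0.4]
opening: 0.554
grasp_force: 25.8
t 16.40 pos [0.4542 0.3032 0.1561] shift [0.0008 0.0008 0.2727] turn [-0.    -0.     0.003] F [ 0.6 -1.  -0.4] op 0.554 tool z [-0.  0. -1.]
blue 14910 [251. 246.] top z 0.1841 mid [0.4567 0.3021] ext [0.047 0.049]
```

View pics/w6.png

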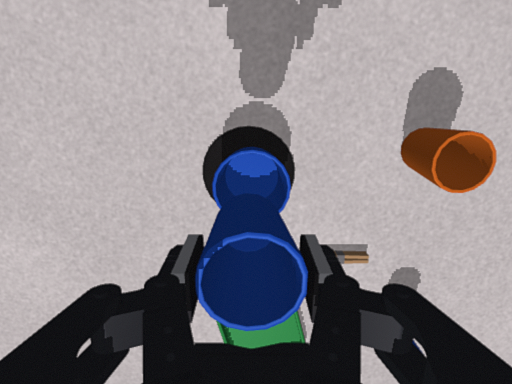

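The large beaker stands on the mat with its rim around (252,187) and black visible all round. I'll measure its rim directly against the held one.

Run:
```python
from look import *
K,T,p,d=snap("w7");q=cloud(K,T,d,mask(p,*COL["blue"]))
t=q[abs(q[:,2]-.0475)<.003];t=t[np.hypot(t[:,0]-.456,t[:,1]-.303)>.027];print(len(t),circ(t[:,:2],.0315),np.ptp(t,0))
m=p.max(2)<40; b=cloud(K,T,d,m);b=b[abs(b[:,2]-.004)<.004];b=b[np.hypot(b[:,0]-.455,b[:,1]-.301)<.06];hull=cv2.convexHull((b[:,:2]*1000).astype(np.float32))[:,0]/1000;print("mat",circ(hull,.045))
```

```text
626 (array([0.4564618, 0.3021016]), np.float64(0.0010550053861208902)) [0.06441614 0.05333778 0.00504391]
mat (array([0.45352724, 0.30305751]), np.float64(0.0010733091641412832))
```

```bash
python3 -m creep '[[[0,0,0.02,0,0,0,1],[0,0,0.06,0,0,0,1],[0,0,0.11,0,0,0,1],[0,0,0.16,0,0,0,1],[0,0,0.2,0,0,0,1],[0,0,0.235,0,0,0,1],[0,0,0.25,0,0,0,1],[0,0,0.255,0,0,0,1]]]' 25
python3 -m creep '[[[0,0,0.005,0,0,0,1],[0,0,0.01,0,0,0,1],[0,0,0.014,0,0,0,1],[0,0,0.018,0,0,0,1],[0,0,0.018,0,0,0,1],[0,0,0.018,0,0,0,1],[0,0,0.018,0,0,0,1],[0,0,0.018,0,0,0,1]]]' 25
python3 to.py .4545 .3035 .045
```

```text
t: 17.5
ee_pos: [0.4542, 0.3033, 0.0539]
orientation: [0.706, 0.708, -0.0, -0.0]
wrist_force: [0.9, 0.1, -0.6]
opening: 0.554
grasp_force: 25.9
t: 18.5
ee_pos: [0.4542, 0.3033, 0.0469]
orientation: [0.706, 0.708, 0.0, -0.0]
wrist_force: [-0.4, -1.1, -0.3]
opening: 0.551
grasp_force: 25.9
t 18.50 pos [0.4542 0.3033 0.0469] shift [0.0006 0.0009 0.0048] turn [-0.    -0.     0.004] F [-0.4 -1.1 -0.3] op 0.551 tool z [-0.  0. -1.]
```

```bash
python3 -m creep '[[[0,0,0.003,0,0,0,1],[0,0,0.003,0,0,0,0.35],[0,0,0.003,0,0,0,0.2],[0,0,0.003,0,0,0,0],[0,0,0.003,0,0,0,0],[0,0,-0.04,0,0,0,0],[0,0,-0.12,0,0,0,0],[0,0,-0.2,0,0,0,0]]]' 25
python3 -m creep '[[[-0.02,0.02,-0.1,0,0,0,0],[-0.1,0.08,-0.2,0,0,0,0],[-0.2,0.16,-0.22,0,0,0,0],[-0.3,0.25,-0.22,0,0,0,0],[-0.4,0.34,-0.22,0,0,0,0],[-0.456,0.405,-0.22,0,0,0,0],[-0.456,0.405,-0.22,0,0,0,0],[-0.456,0.405,-0.22,0,0,0,0]]]' 25
python3 to.py .6165 .1195 .056; python3 look.py w8;python3 look.py m2 top
```

```text
t: 19.5
ee_pos: [0.4543, 0.3033, 0.1289]
orientation: [0.706, 0.708, 0.0, 0.0]
wrist_force: [0.2, 1.1, 0.2]
opening: 0.999
grasp_force: 0.0
t: 20.5
ee_pos: [0.6162, 0.1216, 0.2156]
orientation: [0.706, 0.708, 0.0, -0.0]
wrist_force: [0.3, 0.1, 0.2]
opening: 1.0
grasp_force: 0.0
t 20.50 pos [0.6162 0.1216 0.2156] shift [-0.0054  0.0007  0.3989] turn [-0.    -0.001  0.004] F [0.3 0.1 0.2] op 1.0 tool z [-0.  0. -1.]
blue 475 [82.  4.] top z 0.0488 mid [0.4575 0.2714] ext [0.03  0.004]
blue 1266 [249. 176.] top z 0.0844 mid [0.6165 0.1208] ext [0.033 0.033]
blue 239 [197. 160.] top z 0.0855 mid [0.6147 0.1193] ext [0.031 0.032]
blue 450 [390. 233.] top z 0.0899 mid [ 0.4517 -0.327 ] ext [0.026 0.018]
```

```bash
python3 -c "
import cv2;a=cv2.imread('pics/m2.png')[130:270,60:260];cv2.imwrite('pics/m2c.png',cv2.resize(a,None,fx=3,fy=3))"
```

```text
(no output)
```

View pics/m2c.png

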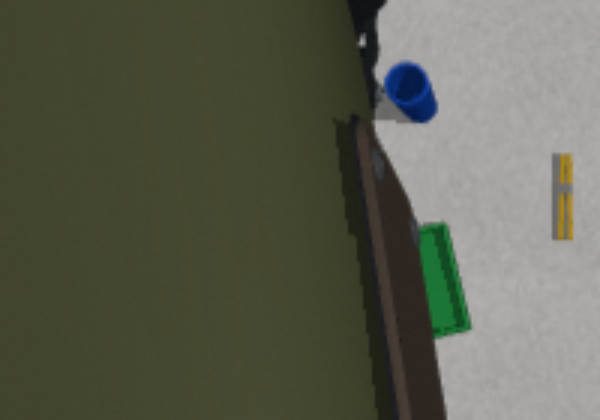

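The arm blocks the top camera's view of the stack here, so I'll check it with the wrist camera later. Grasping the small beaker next.

```bash
python3 -m creep '[[[-0.003,-0.002,0.08,0,0,0,0],[-0.003,-0.002,0.16,0,0,0,0],[-0.003,-0.002,0.24,0,0,0,0],[-0.003,-0.002,0.31,0,0,0,0],[-0.003,-0.002,0.36,0,0,0,0],[-0.003,-0.002,0.385,0,0,0,0],[-0.003,-0.002,0.3915,0,0,0,0],[-0.003,-0.002,0.3915,0,0,0,0]]]' 25
python3 -m creep '[[[0,0,0,0,0,0,0.3],[0,0,0,0,0,0,0.5],[0,0,0,0,0,0,1],[0,0,0,0,0,0,1],[0,0,0,0,0,0,1],[0,0,0,0,0,0,1],[0,0,0,0,0,0,1],[0,0,0,0,0,0,1]]]' 25
python3 -m creep '[[[0,0,-0.02,0,0,0,1],[0,0,-0.06,0,0,0,1],[0,0,-0.12,0,0,0,1],[0,0,-0.18,0,0,0,1],[0,0,-0.25,0,0,0,1],[0,0,-0.32,0,0,0,1],[0,0,-0.35,0,0,0,1],[0,0,-0.35,0,0,0,1]]]' 25
python3 to.py .4542 .3033 .2; python3 look.py w9
```

```text
t: 21.6
ee_pos: [0.6162, 0.1205, 0.0591]
orientation: [0.706, 0.708, 0.0, 0.0]
wrist_force: [0.4, 0.3, 0.0]
opening: 0.999
grasp_force: 0.0
t: 22.6
ee_pos: [0.616, 0.1202, 0.0587]
orientation: [0.706, 0.708, 0.0, 0.0]
wrist_force: [-2.4, -0.3, 5.5]
opening: 0.374
grasp_force: 24.8
t: 23.6
ee_pos: [0.6165, 0.1202, 0.1993]
orientation: [0.706, 0.708, 0.001, 0.001]
wrist_force: [-0.1, -0.4, -0.6]
opening: 0.373
grasp_force: 24.9
t 23.60 pos [0.6165 0.1202 0.1993] shift [ 0.4588 -0.4045 -0.0023] turn [ 0.002 -0.     0.004] F [-0.1 -0.4 -0.6] op 0.373 tool z [ 0.002  0.    -1.   ]
blue 153 [77.  2.] top z 0.0325 mid [0.4572 0.2712] ext [0.011 0.002]
blue 6615 [251. 256.] top z 0.2252 mid [0.6189 0.1208] ext [0.032 0.034]
```

```bash
python3 -m creep '[[[0.03,-0.026,0,0,0,0,1],[0.1,-0.088,0,0,0,0,1],[0.18,-0.159,0,0,0,0,1],[0.27,-0.238,0,0,0,0,1],[0.35,-0.309,0,0,0,0,1],[0.42,-0.37,0,0,0,0,1],[0.459,-0.4045,0,0,0,0,1],[0.459,-0.4045,0,0,0,0,1]]]' 25
python3 -m creep '[[[0,0,0,0,0,0,1],[0,0,0,0,0,0,1],[0,0,0,0,0,0,1],[0,0,0,0,0,0,1],[0,0,0,0,0,0,1],[0,0,0,0,0,0,1],[0,0,0,0,0,0,1],[0,0,0,0,0,0,1]]]' 25
python3 to.py .4542 .3033 .074
python3 - <<'E'
from look import *
K,T,p,d=snap("w10");q=cloud(K,T,d,mask(p,*COL["blue"]))
for h,r in((.048,.0315),(.072,.023),(.225,.0155)):
    t=q[(abs(q[:,2]-h)<.0025)]
    c,e=circ(t[:,:2],r);print(h,len(t),c.round(4),e.round(4),np.ptp(t,0).round(3))
E
```

```text
t: 24.65
ee_pos: [0.4513, 0.3042, 0.1974]
orientation: [0.705, 0.709, -0.001, -0.0]
wrist_force: [0.6, 0.6, -0.8]
opening: 0.373
grasp_force: 24.9
t: 25.65
ee_pos: [0.4535, 0.3033, 0.1983]
orientation: [0.706, 0.708, 0.0, -0.0]
wrist_force: [0.2, 0.5, 0.4]
opening: 0.378
grasp_force: 24.9
t 25.65 pos [0.4535 0.3033 0.1983] shift [-0.      0.0017  0.3108] turn [ 0.    -0.     0.004] F [0.2 0.5 0.4] op 0.378 tool z [ 0.  0. -1.]
0.048 552 [0.4565 0.3022] 0.0043 [0.065 0.06  0.005]
0.072 410 [0.4547 0.302 ] 0.001 [0.048 0.041 0.004]
0.225 1294 [0.456  0.3041] 0.0009 [0.032 0.034 0.004]
```

View pics/w10.png

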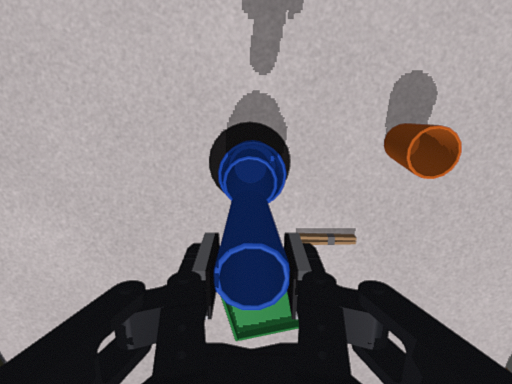

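The medium beaker is seated in the large one, with its rim at z=72 mm and centred at (247,180). The small one is held about 2 mm off, so I correct that, lower and release.

```bash
python3 -m creep '[[[-0.0045,-0.003,0.02,0,0,0,1],[-0.0045,-0.003,0.07,0,0,0,1],[-0.0045,-0.003,0.12,0,0,0,1],[-0.0045,-0.003,0.17,0,0,0,1],[-0.0045,-0.003,0.22,0,0,0,1],[-0.0045,-0.003,0.26,0,0,0,1],[-0.0045,-0.003,0.285,0,0,0,1],[-0.0045,-0.003,0.295,0,0,0,1]]]' 25
python3 -m creep '[[[0,0,0.005,0,0,0,1],[0,0,0.01,0,0,0,1],[0,0,0.014,0,0,0,1],[0,0,0.018,0,0,0,1],[0,0,0.018,0,0,0,1],[0,0,0.018,0,0,0,1],[0,0,0.018,0,0,0,1],[0,0,0.018,0,0,0,1]]]' 25
```

```text
t: 26.7
ee_pos: [0.4522, 0.3013, 0.0797]
orientation: [0.706, 0.708, -0.0, -0.0]
wrist_force: [0.2, 0.1, -0.7]
opening: 0.375
grasp_force: 24.9
t: 27.7
ee_pos: [0.4524, 0.3015, 0.0731]
orientation: [0.706, 0.708, 0.0, -0.0]
wrist_force: [-0.0, -0.1, -0.2]
opening: 0.376
grasp_force: 24.9
```

```bash
python3 -m creep '[[[0,0,0.002,0,0,0,1],[0,0,0.002,0,0,0,0.55],[0,0,0.002,0,0,0,0.4],[0,0,0.002,0,0,0,0],[0,0,0.002,0,0,0,0],[0,0,-0.04,0,0,0,0],[0,0,-0.12,0,0,0,0],[0,0,-0.2,0,0,0,0]]]' 25
python3 -m creep '[[[-0.03,0,-0.12,0,0,0,0],[-0.08,0,-0.2,0,0,0,0],[-0.15,0,-0.22,0,0,0,0],[-0.2,0,-0.22,0,0,0,0],[-0.2,0,-0.22,0,0,0,0],[-0.2,0,-0.22,0,0,0,0],[-0.2,0,-0.22,0,0,0,0],[-0.2,0,-0.22,0,0,0,0]]]' 25
python3 - <<'E'
from look import *
K,T,p,d=snap("w11");q=cloud(K,T,d,mask(p,*COL["blue"]))
q=q[np.hypot(q[:,0]-.455,q[:,1]-.302)<.05]
for h,r in((.048,.0315),(.072,.023),(.096,.0155)):
    t=q[(abs(q[:,2]-h)<.0025)]
    c,e=circ(t[:,:2],r);print(h,len(t),c.round(4),e.round(4),np.ptp(t,0).round(3))
print(np.percentile(q[:,2],99))
E
python3 to.py .45 -.33 .25 160
```

```text
t: 28.7
ee_pos: [0.4524, 0.3015, 0.1551]
orientation: [0.706, 0.708, 0.0, 0.0]
wrist_force: [0.4, 0.6, 0.4]
opening: 1.0
grasp_force: 0.0
t: 29.7
ee_pos: [0.4524, 0.2219, 0.2407]
orientation: [0.706, 0.708, -0.0, -0.0]
wrist_force: [0.1, -0.3, 0.2]
opening: 1.0
grasp_force: 0.0
0.048 704 [0.4564 0.3021] 0.0053 [0.064 0.065 0.005]
0.072 563 [0.4547 0.3018] 0.0027 [0.048 0.048 0.005]
0.096 395 [0.4528 0.302 ] 0.0009 [0.033 0.033 0.004]
0.09655875416089414
t 29.75 pos [0.4525 0.2218 0.2408] shift [-1.3795 -0.011  -0.0227] turn [-1.000e-03 -0.000e+00 -1.551e+00] F [-0.4  0.5 -0.5] op 1.0 tool z [-0.001 -0.    -1.   ]
```

View pics/w11.png

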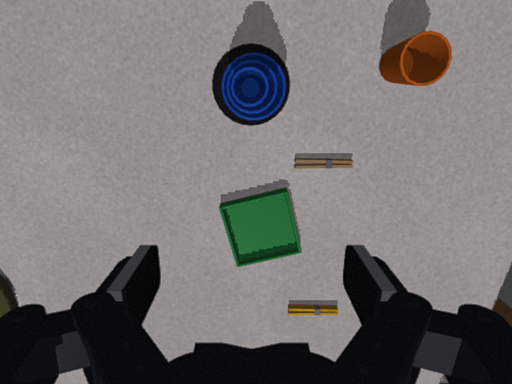

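All three are nested: rims at 48, 72 and 96 mm, concentric at (251,87) inside the black mat, and the tray is at (260,225). Next I measure the tray and bottle, and check where the camera sits on the tool.

```bash
python3 - <<'E'
from look import *
s=env.read_state();R=Ro.from_quat(s["orientation"])
K,T,p,d=snap("w12");print("cam in tool",R.inv().apply(T[:3,3]-s["ee_pos"]).round(3),"view",R.inv().apply(-T[:3,2]).round(3),s["joint_positions"].round(2))
q=cloud(K,T,d,mask(p,*COL["green"]));t=q[q[:,2]>.012];print("tray",cv2.minAreaRect((t[:,:2]*1000).astype(np.float32)))
print("fingers: nearest depth",d[d>0].min())
E
python3 to.py .45 -.42 .28 90 50
```

```text
cam in tool [ 0.077  0.002 -0.142] view [-0.297  0.     0.955] [ 0.46  0.13 -0.26  1.18  0.    2.02]
tray ((467.0509948730469, 129.1544189453125), (86.61214447021484, 87.71656036376953), 14.516030311584473)
fingers: nearest depth 0.06232807
t 29.80 pos [0.4525 0.2218 0.2409] shift [-1.6045 -0.0118 -0.0976] turn [-0.002  1.111  0.004] F [-0.1 -0.4  0.7] op 0.998 tool z [-0. -0. -1.]
```

Run:
```python
from h import *
z=np.load("top0.npz");P=cloud(z["camera_matrix"],z["T"],z["d"],z["d"]>-1)
for lo in np.arange(-.70,-.36,.02):
    t=P[(P[:,1]>lo)&(P[:,1]<lo+.02)];r=[]
    for x in np.arange(.15,.7,.05):
        s=t[(t[:,0]>x)&(t[:,0]<x+.05),2];r.append(round(float(np.percentile(s,95)),2) if len(s) else None)
    print(round(lo,2),r)
```

```text
-0.7 [None, None, None, None, None, None, None, None, None, None, None]
-0.68 [None, None, None, None, None, None, None, None, None, None, None]
-0.66 [None, None, None, None, None, None, None, 0.0, 0.0, 0.0, 0.0]
-0.64 [None, None, None, 0.0, 0.01, 0.01, 0.01, 0.0, 0.0, 0.0, 0.0]
-0.62 [0.01, 0.01, 0.01, 0.01, 0.01, 0.01, 0.03, 0.0, 0.0, 0.0, 0.0]
-0.6 [0.01, 0.01, 0.01, 0.01, 0.01, 0.01, 0.06, 0.0, 0.0, 0.0, 0.0]
-0.58 [None, None, None, None, None, None, 0.09, 0.0, 0.0, 0.0, 0.0]
-0.56 [None, None, None, None, None, None, 0.13, 0.0, 0.0, 0.0, 0.0]
-0.54 [None, None, None, None, None, None, 0.13, 0.0, 0.0, 0.0, 0.0]
-0.52 [0.13, 0.13, 0.13, 0.13, 0.13, 0.13, 0.13, 0.0, 0.0, 0.0, 0.0]
-0.5 [0.0, 0.0, 0.0, 0.0, 0.0, 0.0, 0.0, 0.0, 0.0, 0.0, 0.0]
-0.48 [0.0, 0.0, 0.0, 0.0, 0.0, 0.0, 0.0, 0.0, 0.0, 0.0, 0.0]
-0.46 [0.0, 0.0, 0.0, 0.0, 0.0, 0.0, 0.0, 0.0, 0.0, 0.0, 0.0]
-0.44 [0.0, 0.0, 0.0, 0.0, 0.0, 0.0, 0.0, 0.0, 0.0, 0.0, 0.0]
-0.42 [0.0, 0.0, 0.0, 0.0, 0.0, 0.0, 0.0, 0.0, 0.0, 0.0, 0.0]
-0.4 [0.0, 0.0, 0.0, 0.0, 0.0, 0.0, 0.0, 0.0, 0.0, 0.0, 0.0]
-0.38 [0.0, 0.0, 0.0, 0.0, 0.0, 0.0, 0.0, 0.0, 0.0, 0.0, 0.0]
```

```bash
python3 -m creep '[[[-0.13,-0.02,-0.03,0,0,0.14,0],[-0.26,-0.04,-0.06,0,0,0.28,0],[-0.4,-0.06,-0.1,0,0,0.42,0],[-0.53,-0.08,-0.1,0,0,0.57,0],[-0.66,-0.1,-0.1,0,0,0.71,0],[-0.8,-0.12,-0.1,0,0,0.85,0],[-0.93,-0.13,-0.1,0,0,1,0],[-0.93,-0.13,-0.1,0,0,1,0]]]' 30
python3 to.py .37 -.364 .25 20 30
```

```text
t: 30.8
ee_pos: [0.4013, -0.1535, 0.2811]
orientation: [0.924, 0.381, -0.0, 0.0]
wrist_force: [-0.2, -0.3, 0.5]
opening: 0.997
grasp_force: 0.0
t 30.80 pos [ 0.4013 -0.1535  0.2811] shift [-0.4263  0.3181  0.078 ] turn [-0.144  0.656  0.539] F [-0.2 -0.3  0.5] op 0.997 tool z [ 0.    -0.001 -1.   ]
```

```bash
python3 -m creep '[[[-0.07,0.05,0.01,-0.024,0.109,0.09,0],[-0.14,0.1,0.02,-0.048,0.22,0.18,0],[-0.21,0.15,0.03,-0.072,0.33,0.27,0],[-0.28,0.21,0.04,-0.096,0.437,0.36,0],[-0.35,0.26,0.06,-0.12,0.547,0.45,0],[-0.426,0.318,0.078,-0.144,0.656,0.54,0],[-0.426,0.318,0.078,-0.144,0.656,0.54,0],[-0.426,0.318,0.078,-0.144,0.656,0.54,0]]]' 30
python3 to.py .37 -.364 .11 20 55;python3 -c "
from rig import env;print(env.read_state()['joint_positions'].round(2))"
```

```text
t: 31.8
ee_pos: [0.3721, -0.3602, 0.2499]
orientation: [0.951, 0.171, 0.254, -0.046]
wrist_force: [0.5, 0.0, 0.4]
opening: 0.998
grasp_force: 0.0
t 31.80 pos [ 0.3721 -0.3602  0.2499] shift [-0.1818  0.0074  0.2988] turn [-0.007  0.556  0.005] F [0.5 0.  0.4] op 0.998 tool z [ 0.468  0.175 -0.866]
[-1.09  0.07 -0.41  1.02  0.52  1.71]
```

```bash
python3 -m creep '[[[-0.03,0.001,0.05,0,0.09,0,0],[-0.06,0.002,0.1,0,0.18,0,0],[-0.09,0.003,0.15,0,0.27,0,0],[-0.12,0.005,0.2,0,0.36,0,0],[-0.15,0.006,0.25,0,0.46,0,0],[-0.18,0.007,0.3,-0.007,0.556,0.005,0],[-0.18,0.007,0.3,-0.007,0.556,0.005,0],[-0.18,0.007,0.3,-0.007,0.556,0.005,0]]]' 30
python3 to.py .470 -.328 .035 20 55;python3 -c "
from rig import env;print(env.read_state()['joint_positions'].round(2))"
python3 look.py w13
```

```text
t: 32.8
ee_pos: [0.3715, -0.3645, 0.1113]
orientation: [0.874, 0.155, 0.455, -0.079]
wrist_force: [-0.3, 0.6, 0.0]
opening: 1.001
grasp_force: 0.0
t 32.80 pos [ 0.3715 -0.3645  0.1113] shift [-0.0053 -0.0017  0.3245] turn [0.001 0.001 0.003] F [-0.3  0.6  0. ] op 1.001 tool z [ 0.77   0.279 -0.574]
[-1.32  0.38 -0.64  0.69  0.95  1.4 ]
blue 4592 [248. 198.] top z 0.0899 mid [ 0.4492 -0.3329] ext [0.022 0.027]
```

View pics/w13.png

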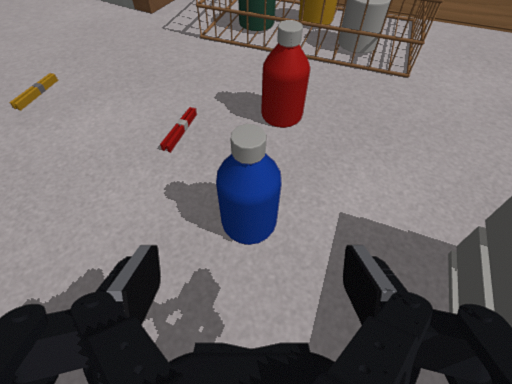

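The bottle stands at (248,185), centred between the open fingers, with the red one well behind at (285,75). Moving in along the tool axis and closing.

```bash
python3 -m creep '[[[0,0,0.04,0,0,0,0],[-0.001,-0.001,0.09,0,0,0,0],[-0.002,-0.001,0.15,0,0,0,0],[-0.003,-0.002,0.21,0,0,0,0],[-0.004,-0.002,0.26,0,0,0,0],[-0.005,-0.002,0.3,0,0,0,0],[-0.005,-0.002,0.322,0,0,0,0],[-0.005,-0.002,0.322,0,0,0,0]]]' 40
python3 -m creep '[[[0,0,0,0,0,0,0.2],[0,0,0,0,0,0,0.3],[0,0,0,0,0,0,0.4],[0,0,0,0,0,0,1],[0,0,0,0,0,0,1],[0,0,0,0,0,0,1],[0,0,0,0,0,0,1],[0,0,0,0,0,0,1]]]' 45
python3 to.py .470 -.328 .035 20 55;python3 look.py w14
```

```text
t: 33.85
ee_pos: [0.469, -0.3283, 0.0354]
orientation: [0.873, 0.155, 0.455, -0.079]
wrist_force: [-0.4, 0.3, -0.3]
opening: 1.001
grasp_force: 0.0
t: 34.85
ee_pos: [0.4683, -0.3286, 0.035]
orientation: [0.873, 0.154, 0.455, -0.079]
wrist_force: [-3.8, -0.5, 6.0]
opening: 0.595
grasp_force: 46.6
t 34.85 pos [ 0.4683 -0.3286  0.035 ] shift [ 0.0025 -0.      0.0036] turn [ 0.003 -0.001  0.   ] F [-3.8 -0.5  6. ] op 0.595 tool z [ 0.771  0.278 -0.573]
blue 12563 [251. 283.] top z 0.09 mid [ 0.4393 -0.3362] ext [0.044 0.032]
```

View pics/w14.png

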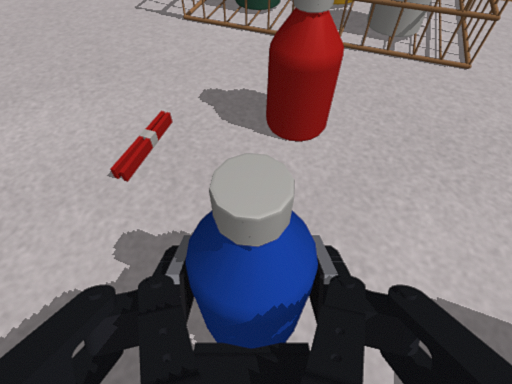

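The bottle is held with the cap clear of the gripper body, cap at (252,195). Lifting straight up.

```bash
python3 -m creep '[[[0,0,0,0,0,0,1],[0.01,0,-0.007,0,0,0,1],[0.04,0,-0.028,0,0,0,1],[0.08,0,-0.056,0,0,0,1],[0.12,0,-0.084,0,0,0,1],[0.16,0,-0.112,0,0,0,1],[0.19,0,-0.133,0,0,0,1],[0.2,0,-0.14,0,0,0,1]]]' 60
python3 to.py .45 -.05 .18 50 55; python3 look.py w15; python3 -c "
from rig import env;print(env.read_state()['joint_positions'].round(2))"
```

```text
t: 35.9
ee_pos: [0.4685, -0.3287, 0.1333]
orientation: [0.874, 0.154, 0.455, -0.079]
wrist_force: [0.1, 0.9, -2.3]
opening: 0.588
grasp_force: 62.4
t 35.90 pos [ 0.4685 -0.3287  0.1333] shift [ 0.2083 -0.6705  0.091 ] turn [ 0.549  0.001 -0.381] F [ 0.1  0.9 -2.3] op 0.588 tool z [ 0.771  0.278 -0.573]
blue 12498 [251. 283.] top z 0.1883 mid [ 0.439  -0.3354] ext [0.043 0.031]
[-1.1   0.29 -0.72  0.4   0.95  1.78]
```

View pics/w15.png

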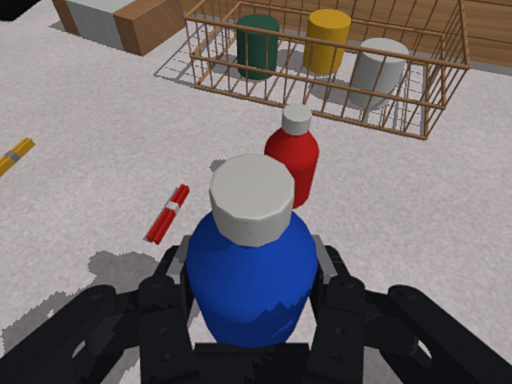

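The bottle has not shifted in the grip: cap at (252,195) as before, red bottle still standing at (292,155). Carrying it to the tray while turning about the vertical.

```bash
python3 -m creep '[[[0.013,-0.042,0.006,0.034,0,-0.024,1],[0.042,-0.134,0.018,0.11,0,-0.076,1],[0.073,-0.235,0.032,0.192,0,-0.133,1],[0.104,-0.335,0.046,0.275,0,-0.19,1],[0.135,-0.436,0.059,0.357,0,-0.248,1],[0.167,-0.536,0.073,0.439,0,-0.305,1],[0.196,-0.63,0.086,0.516,0,-0.358,1],[0.208,-0.67,0.091,0.549,0,-0.381,1]]]' 60
python3 to.py .471 .143 .14 75 55;python3 -c "
from rig import env;print(env.read_state()['joint_positions'].round(2))"
```

```text
t: 36.95
ee_pos: [0.4489, -0.0474, 0.1789]
orientation: [0.803, 0.376, 0.418, -0.197]
wrist_force: [0.2, -0.5, -1.7]
opening: 0.589
grasp_force: 62.7
t 36.95 pos [ 0.4489 -0.0474  0.1789] shift [ 0.1496 -0.2618  0.3849] turn [ 0.449 -0.001 -0.319] F [ 0.2 -0.5 -1.7] op 0.589 tool z [ 0.523  0.631 -0.573]
[-0.75  0.11 -0.8   0.74  0.96  1.48]
```

```bash
python3 -m creep '[[[0.01,-0.017,0.025,0.029,0,-0.02,1],[0.03,-0.052,0.077,0.09,0,-0.064,1],[0.055,-0.097,0.142,0.166,0,-0.118,1],[0.082,-0.144,0.212,0.247,0,-0.175,1],[0.109,-0.191,0.281,0.328,0,-0.233,1],[0.132,-0.23,0.339,0.395,0,-0.281,1],[0.145,-0.254,0.373,0.436,0,-0.31,1],[0.15,-0.262,0.385,0.449,0,-0.319,1]]]' 60
python3 - <<'E'
from look import *
s=env.read_state();print(s["ee_pos"],s["joint_positions"].round(2))
for n in("top","wrist"):
    K,T,p,d=snap("t1"+n,n)
    q=cloud(K,T,d,mask(p,*COL["green"]));t=q[q[:,2]>.012];t=t[np.hypot(t[:,0]-.467,t[:,1]-.127)<.08]
    if len(t): print(n,"tray",cv2.minAreaRect((t[:,:2]*1000).astype(np.float32)))
    q=cloud(K,T,d,mask(p,*COL["blue"]));q=q[np.hypot(q[:,0]-.467,q[:,1]-.127)<.08]
    t=q[(q[:,2]>.115)&(q[:,2]<.155)]
    if len(t)>15: print(n,"bottle",len(t),circ(t[:,:2],.026))
    print(len(q),np.percentile(q[:,2],[2,98]).round(3) if len(q) else 0)
E
python3 to.py .471 .143 .055 75 55
```

```text
t: 37.95
ee_pos: [0.4727, 0.1412, 0.1394]
orientation: [0.704, 0.539, 0.367, -0.28]
wrist_force: [-0.5, 0.8, -0.7]
opening: 0.587
grasp_force: 62.8
[0.47274213 0.14117406 0.13939955] [-0.29  0.23 -0.76  0.61  0.96  1.52]
top tray ((453.3132019042969, 112.38343811035156), (59.93735122680664, 117.33816528320312), 50.58156967163086)
top bottle 58 (array([0.44521339, 0.08236701]), np.float64(0.008494311911905129))
455 [0.123 0.192]
wrist tray ((462.87127685546875, 116.94456481933594), (62.22227478027344, 99.78343963623047), 65.62516784667969)
wrist bottle 1394 (array([0.45675391, 0.07900694]), np.float64(0.005512796149359314))
12465 [0.132 0.195]
t 38.05 pos [0.4728 0.1406 0.1397] shift [-0.1709 -0.006   0.1252] turn [ 0.005  0.    -0.001] F [-0.  -0.7 -2.5] op 0.592 tool z [ 0.216  0.79  -0.574]
```

View pics/t1top.png

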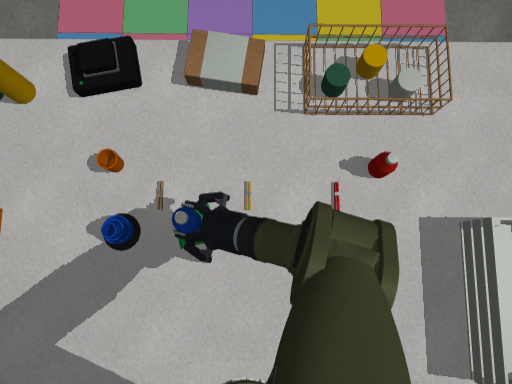

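The bottle is upright over the tray, cap near (181,220), with the stack intact on the mat at (120,231). I'll locate the cap centre on its height plane and work out the remaining move.

Run:
```python
from h import *
from rig import calibration
C=calibration("top");K,T=C["camera_matrix"],C["T"]
p=cv2.imread("pics/t1top.png")[:,:,::-1].copy();h=hsv(p)
m=(h[:,:,1]<60)&(h[:,:,2]>130);w=np.zeros_like(m);w[208:230,170:192]=1
cp=sorted(comps(m&w,15),key=lambda c:-c[1])
for q in cp[:2]:
    v,u=np.nonzero(q[0]);print(q[1],q[2].round(1),(u.min(),u.max(),v.min(),v.max()),onplane(K,T,q[2],.214))
print("dark/bg",p[219,170:194].tolist())
```

```text
18 [173.6 208.9] (np.int64(170), np.int64(177), np.int64(208), np.int64(211)) [[0.48388831 0.13707997]]
dark/bg [[104, 104, 103], [86, 89, 97], [7, 31, 83], [8, 33, 83], [40, 55, 86], [106, 108, 105], [104, 107, 103], [105, 107, 104], [105, 107, 103], [105, 108, 103], [106, 108, 104], [105, 108, 104], [106, 109, 105], [105, 108, 104], [107, 109, 105], [107, 110, 106], [92, 94, 91], [70, 72, 70], [28, 45, 81], [11, 34, 85], [9, 32, 85], [8, 33, 84], [9, 33, 84], [8, 32, 82]]
```

```bash
python3 - <<'E'
from h import *
from rig import calibration
C=calibration("top");K,T=C["camera_matrix"],C["T"]
p=cv2.imread("pics/t1top.png")[:,:,::-1].copy();h=hsv(p)
m=(h[:,:,1]<70)&(h[:,:,2]>60)
for q in comps(m,60):
    if q[0][219,181]:
        v,u=np.nonzero(q[0]);print(q[1],q[2].round(1),(u.min(),u.max(),v.min(),v.max()),onplane(K,T,q[2],.21))
E
python3 to.py .471 .143 .055 75 55
```

```text
137 [180.9 217.1] (np.int64(175), np.int64(187), np.int64(211), np.int64(223)) [[0.46891243 0.12357287]]
t 38.05 pos [0.4728 0.1406 0.1397] shift [-0.1709 -0.006   0.1252] turn [ 0.005  0.    -0.001] F [-0.  -0.7 -2.5] op 0.592 tool z [ 0.216  0.79  -0.574]
```

```bash
python3 -m creep '[[[-0.01,-0.006,0.007,0,0,0,1],[-0.035,-0.006,0.026,0,0,0,1],[-0.065,-0.006,0.048,0,0,0,1],[-0.1,-0.006,0.073,0,0,0,1],[-0.13,-0.006,0.095,0,0,0,1],[-0.155,-0.006,0.114,0,0,0,1],[-0.17,-0.006,0.125,0,0,0,1],[-0.17,-0.006,0.125,0,0,0,1]]]' 60
python3 to.py .4705 .1435 .0395 75 55
```

```text
t: 39.05
ee_pos: [0.4708, 0.1431, 0.0553]
orientation: [0.705, 0.539, 0.367, -0.28]
wrist_force: [-0.1, 0.4, -2.0]
opening: 0.591
grasp_force: 62.8
t 39.05 pos [0.4708 0.1431 0.0553] shift [-0.0319 -0.001   0.0234] turn [ 0.005 -0.    -0.002] F [-0.1  0.4 -2. ] op 0.591 tool z [ 0.216  0.79  -0.573]
```

```bash
python3 -m creep '[[[-0.008,-0.001,0.006,0,0,0,1],[-0.015,-0.001,0.011,0,0,0,1],[-0.022,-0.001,0.016,0,0,0,1],[-0.027,-0.001,0.02,0,0,0,1],[-0.03,-0.001,0.022,0,0,0,1],[-0.032,-0.001,0.0235,0,0,0,1],[-0.032,-0.001,0.0235,0,0,0,1],[-0.032,-0.001,0.0235,0,0,0,1]]]' 60
python3 to.py .4705 .1435 .0385 75 55
```

```text
t: 40.05
ee_pos: [0.4709, 0.1435, 0.04]
orientation: [0.704, 0.539, 0.367, -0.28]
wrist_force: [1.2, 0.4, -2.6]
opening: 0.592
grasp_force: 62.8
t 40.05 pos [0.4709 0.1435 0.04  ] shift [-0.0031 -0.001   0.002 ] turn [ 0.006 -0.    -0.001] F [ 1.2  0.4 -2.6] op 0.592 tool z [ 0.216  0.79  -0.573]
```

```bash
python3 -m creep '[[[-0.002,0,0.0015,0,0,0,1],[-0.004,0,0.003,0,0,0,1],[-0.004,0,0.003,0,0,0,1],[-0.004,0,0.003,0,0,0,1],[-0.004,0,0.003,0,0,0,1],[-0.004,0,0.003,0,0,0,1],[-0.004,0,0.003,0,0,0,1],[-0.004,0,0.003,0,0,0,1]]]' 60
python3 -m creep '[[[0,0,0,0,0,0,0.38],[0,0,0,0,0,0,0.35],[0,0,0,0,0,0,0.3],[0,0,0,0,0,0,0.2],[0,0,0,0,0,0,0],[0,0,0,0,0,0,0],[0,0,0,0,0,0,0],[0,0,0,0,0,0,0]]]' 30
python3 -m creep '[[[0,0,-0.02,0,0,0,0],[0,0,-0.06,0,0,0,0],[0,0,-0.11,0,0,0,0],[0,0,-0.17,0,0,0,0],[0,0,-0.24,0,0,0,0],[0,0,-0.3,0,0,0,0],[0,0,-0.35,0,0,0,0],[0,0,-0.36,0,0,0,0]]]' 30
python3 - <<'E'
from look import *
K,T,p,d=snap("f1","wrist")
q=cloud(K,T,d,mask(p,*COL["blue"]));q=q[np.hypot(q[:,0]-.467,q[:,1]-.127)<.06]
t=q[(q[:,2]>.02)&(q[:,2]<.06)];print("bottle",len(t),circ(t[:,:2],.026),np.percentile(q[:,2],[2,98]))
K,T,p,d=snap("f2","top")
for c in COL: blobs(K,T,p,d,c)
h=hsv(p);m=(h[:,:,1]<70)&(h[:,:,2]>60)
w=np.zeros_like(m);w[195:245,165:220]=1
for q in comps(m&w,60):print(q[1],q[2].round(1),onplane(K,T,q[2],.114).round(4))
E
```

```text
t: 41.05
ee_pos: [0.4712, 0.1439, 0.039]
orientation: [0.704, 0.539, 0.369, -0.28]
wrist_force: [-2.8, -1.8, 6.3]
opening: 0.591
grasp_force: 63.4
t: 42.05
ee_pos: [0.4709, 0.1435, 0.0379]
orientation: [0.704, 0.539, 0.367, -0.28]
wrist_force: [0.2, 0.3, 0.1]
opening: 0.998
grasp_force: 0.0
t: 43.05
ee_pos: [0.4403, 0.0287, 0.1209]
orientation: [0.705, 0.539, 0.368, -0.279]
wrist_force: [0.2, -0.2, 0.1]
opening: 1.002
grasp_force: 0.0
bottle 1379 (array([0.46884959, 0.1275322 ]), np.float64(0.0003455850928544329)) [0.01142238 0.0937961 ]
blue 340 [194. 225.] top z 0.0915 mid [0.4678 0.1254] ext [0.029 0.031]
blue 754 [117. 230.] top z 0.0963 mid [0.4514 0.3008] ext [0.032 0.033]
orange 459 [109. 160.] top z 0.0651 mid [0.6163 0.3263] ext [0.046 0.049]
red 431 [380. 166.] top z 0.0883 mid [ 0.6096 -0.3159] ext [0.03  0.025]
green 470 [338.  76.] top z 0.0773 mid [ 0.8181 -0.2092] ext [0.056 0.054]
green 865 [195. 227.] top z 0.0175 mid [0.4654 0.1267] ext [0.1   0.103]
1383 [189.6 213.6] [[0.4848 0.1229]]
109 [188.1 222.1] [[0.4668 0.1256]]
```

```bash
python3 -c "
from rig import env;print(env.hand_in())"
```

```text
the job is handed in; nothing more can be done
None
```

The job is handed in at about 43 s: the three blue beakers are nested on the drip mat (rims at 48, 72 and 96 mm), the blue bottle stands upright in the green tray, and the orange beaker and red bottle have not moved.

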